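# Draw the bottom slide carrier from the stack chute and load it on the board

### The arm

A 6-joint arm with a two-finger parallel gripper is mounted at the origin on a cart in front of the work surface, level with it; the furniture and walls round the work are solid. World frame = base frame: x ahead of the robot, y to its left, z up, the work surface at z = 0. Lengths are in m, angles in rad, forces in N, time in s.
With the tool pointing down it reaches from about 0.35 to 0.975 m from the base axis. Payload 4.9 kg.
Tool frame: the origin (TCP) lies between the finger pads; the fingertips stand 25 mm ahead of it and the grasp point (between the pads) lies 6 mm ahead of it (manip.tcp_to_tips is the z of the fingertips in the tool frame, in m); z points along the fingers, y is the line along which they close (so a half turn about z gives the same grasp; the last joint's range is limited). The gripper opens to 85 mm and grips with 20 to 120 N. Pads are 22 mm wide; open, the fingers measure 114 mm over their backs; the gripper's body (76 mm by 85 mm) begins 54 mm behind the grasp point. The pads swing forward as they close: fully open they stand 13 mm farther back than shut.
Start: joints at [-1.262, 0.053, 1.613, -0, 1.476, -0.119], TCP at [0.259, -0.569, 0.256] pointing down, gripper open.
Joint ranges: [-3.01, 3.01], [-1.01, 2.22], [0.06, 2.58], [-1.02, 4.17], [0.09, 2.62], [-3.14, 3.14]. Speed limits (rad/s): [2.57, 2.57, 3.14, 3.14, 3.14, 3.14].

### API

Orientations are given as a unit quaternion [w, x, y, z].
In Python, from plant import manip gives the robot as it stands. The module is installed in compiled form; this text tells all that it offers.
- The arm moves only by the tool arm_command, never from a script. Its argument "moves" is a list of rows, each a list of 3 entries, a list of its own where there are three numbers: the opening, from -1 (shut) to 1 (fully open), then the shift along the tool's x, y, z in units of 0.15 m (1.0 is 0.15 m), then the turn about the tool's z in units of 2 pi rad (1.0 is 2 pi rad). A call has 1 to 20 rows; each row is the pose to reach, as a shift and turn from the pose commanded when the call began, along the tool's axes at that moment, turning the shorter way round; what a row does not reach only later rows make up. A row lasts 1/12 s, in which the tool goes at most 41.7 mm and 7.16 degrees, less where a joint would pass 70% of its speed; a pose out of reach is approached as far as the arm can. A call with a number of a shift or a turn outside -1 to 1 is refused whole. A call with a gripper value outside its range is refused whole. The fingers move at their own pace and stop on an object; the grip force is fixed at half the most. Time passes only in rows, so rows that repeat a pose let the fingers close. It gives the time, the measured TCP pose, the force, the opening and the grip force at its end, in the units of the state.
- manip.state(): the state, without advancing time (a new reading comes with each control period).
- manip.grab_frame(name): name is "scene" or "top"; returns a dict with "frame" (420x560x3 uint8, red, green, blue), "fx", "fy", "cx", "cy" (pixels), "k1" (the pictures are not rectified: a ray, as slopes to the right and down, at radius r is drawn at 1 + k1 r^2 times it, then the intrinsics apply), "R" (3x3) and "t" (3): a world point X has camera coordinates R X + t. Camera axes: x right, y down, z forward; pixel columns grow to the right and rows downward; lengths in m; the calibration is good to about 2 mm. A picture is of the moment at which its call begins. There is no depth.
- manip.job_done(): hands the job in; it is judged then, once.
Trained networks look in a picture, given as the dict that the camera call returned (one of the last four; its "shot" number tells which), for a name from the list of things; names that differ only in an ending like _2 or _b are one class to them, and where a whole thing is asked for, a point or a joint stands for the part that bears it (a point fixed in the world has none). Each returns a list of dicts, best first, with "confidence" (0 to 1); they miss things now and then, are a little off and sometimes report something else, mostly with a low value. They report only what shows in the picture. A call takes as long as a camera call.
- manip.search_frame(picture, target): "extent" ([left, top, right, bottom] in pixels, round what is visible of it).
The state is a dict: "time": time; "joint_pos": joint angles; "joint_vel": joint speeds; "joint_efforts": joint torques, N m; "tool_pos": TCP position; "tool_rot": TCP orientation; "contact_force": force on the tool from outside, world axes, zero at the start; "ft_torque": the same for the moment, N m; "gripper_width": opening from 0.0 (shut) to 1.0 (fully open); "grasp_force": force on a finger pad.
Only numpy, scipy, OpenCV 4.12 (cv2) and the standard library are available. Lean on these libraries where they do the work, as an engineer would, in place of code of your own. Each camera call takes 0.05 s, during which the arm holds its last target. There are 200 camera calls.

### The job

Draw the bottom slide carrier, the one that pokes out of the stack chute, straight out through the slot so that the three above it just sink down and stay in the chute. Lay it gently (not dropped) flat on the green loading board, lengthwise, and push it flush against both the end stop and the side rail. Let go and leave the other things on the table undisturbed.

Things in the scene. Friction and masses are not known exactly. Their poses are not given: they have to be found in the camera images.
- chute: Fixed open-topped chute, grey base, aluminium walls to z 80 mm. Origin: centre of underside, z up. Carriers leave along local -x. Front face at x = -90 mm; floor 20 mm up, ends there (free air in front). Cavity 168 (x) x 64 (y) mm, centred. Front slot 18 mm high passes only the lowest carrier; lips above it hold back the rest. A carrier is out when its centre is beyond x = -170 mm.
- carrier_0: The bottom slide carrier, the one to draw: flat blue frame with two glass slides, 160 (x) x 60 (y) x 14 (z) mm, about 0.1 kg. Origin: centre of its underside; local +z up. Solid and rigid; can be pinched across its 60 mm width. At the start it lies on the chute's floor under the other three, in line with the chute, and its front (-x) end pokes 42 to 54 mm out of the front face.
- carrier_1: Second carrier from the bottom, same shape and size as the first (160 x 60 x 14 mm, origin centre of underside), inside the chute, its underside 34 mm above the table at the start, 20 mm when the bottom one is gone.
- carrier_2: Third carrier from the bottom, same shape; underside 48 mm above the table at the start, 34 mm afterwards.
- carrier_3: Top carrier, same shape; underside 62 mm above the table at the start (top at 76 mm), 48 mm afterwards.
- board: Fixed green board, 190 x 92 mm, top 8 mm up. Origin: on the underside; a flush carrier's origin lies 8 mm above it, long axis along board x. Dark end stop: inner face at x = +80 mm, y -22 to 22. Dark side rail: inner face at y = +30 mm, x 15 to 65. Both 10 mm above the top. White lines mark the other two edges. Local +x points roughly as the chute's.
- swab_jar: Bystander: clear swab jar, 61 mm across, 86 mm high, loose. Origin: centre of underside.
- mouse: Bystander: black computer mouse, 112 x 63 x 36 mm, loose. Origin: centre of underside.
- objective_case: Bystander: round objective case with white cap, 36 mm across, 62 mm high, loose. Origin: centre of underside.
- objective_case_b: Bystander: round black objective case, 36 mm across, 62 mm high, loose. Origin: centre of underside.
- petri_dish: Bystander: clear petri dish, 63 mm across, 15 mm high, loose. Origin: centre of underside.
- work_middle (a point): Fixed point in free air 250 mm above the table, between chute and board: a good place to start from. To the left of the work stands a big fixed microscope: it fills y > 0.36 m where x is 0.27 to 0.87 m, and its eyepieces, 490 mm high, reach back to x = 0.18 m at y = 0.43 to 0.56 m. An arm that starts beyond them must first rise or draw back.

How it is judged:
By the outcome, as a careful person would: the job done as asked, in the order asked, and still so for the second after the job is handed in, with the robot touching nothing.
It also fails if it takes over 54 s, if anything falls off the work surface, if the arm or the gripper's body presses on something with over 40 N, if the wrist force passes 120 N, or if a joint passes its speed limit or range.

## Working session

There is one attempt and no reset: what is moved stays moved. The work goes in short steps, Python scripts to look and compute and a tool call to move; the robot and the scene stay as the last step left them, time stands still between calls to the robot, and variables do not carry over. Pictures are saved under pics/ and viewed, at most 12 in all, crops included, and the job is handed in when it is done.

Besides the shell and the picture viewer there is one more tool, called after ">>>" by a JSON object that holds its "method" and its "body", one argument or row to a line. arm_command: Moves the arm, as the interface text tells. Shifts and turns lie within -1 to 1; 1 stands for 0.15 m of shift or 2 pi rad of turn. Its arguments: {"type":"object","properties":{"moves":{"type":"array"}},"required":["moves"]}

```bash
mkdir -p pics; cat > h.py <<'E'
import numpy as np, cv2
from plant import manip
def save(p,fn): cv2.imwrite('pics/'+fn, p['frame'][:,:,::-1])
def KD(p):
    return np.array([[p['fx'],0,p['cx']],[0,p['fy'],p['cy']],[0,0,1.]]), np.array([p['k1'],0,0,0.])
def proj(p,X):
    K,D=KD(p); R=np.array(p['R']);t=np.array(p['t'],float)
    return cv2.projectPoints(np.array(X,float).reshape(-1,1,3),cv2.Rodrigues(R)[0],t,K,D)[0].reshape(-1,2)
def unproj(p,uv,z):
    K,D=KD(p); R=np.array(p['R']);t=np.array(p['t'],float)
    n=cv2.undistortPoints(np.array(uv,float).reshape(-1,1,2),K,D).reshape(-1,2)
    d=np.c_[n,np.ones(len(n))]@R; c=-R.T@t
    return c+d*((z-c[2])/d[:,2])[:,None]
E
python3 - <<'E'
from h import *
print(manip.state())
for n in ('top','scene'):
    p=manip.grab_frame(n); save(p,n+'0.png')
    print(n,p['fx'],p['k1'],'cam',-np.array(p['R']).T@np.array(p['t']))
    for o in ('chute','carrier_0','board','swab_jar','mouse','objective_case','petri_dish'):
        print(o,[(np.round(d['extent']).tolist(),round(d['confidence'],2)) for d in manip.search_frame(p,o)[:4]])
E
```

```text
{'time': 0.0, 'joint_pos': array([-1.26202008e+00,  5.33665230e-02,  1.61427255e+00,  4.72057123e-06,
        1.47601784e+00, -1.18984200e-01]), 'joint_vel': array([-2.52365748e-03,  8.38920674e-04,  3.21001736e-06,  9.84100407e-04,
       -4.09151806e-04,  6.45016147e-04]), 'joint_efforts': array([ 1.47613631e-03, -3.93679583e+01, -3.70179427e+01, -2.07044008e-05,
        6.93523689e-03,  2.58755300e-06]), 'tool_pos': array([ 0.25910809, -0.56813643,  0.25506979]), 'tool_rot': array([-1.02770895e-03,  9.77214210e-01,  2.12252968e-01, -9.54592218e-05]), 'contact_force': array([0.89165918, 0.7115228 , 0.1470724 ]), 'ft_torque': array([-0.00851277, -0.01756864, -0.00991076]), 'grasp_force': 0.0, 'gripper_width': 1.0049187923521563}
top 492.5007630742636 -0.04777123992117014 cam [ 0.48973231 -0.08037873  1.47139013]
chute [([131.0, 236.0, 198.0, 279.0], 0.88)]
carrier_0 [([135.0, 240.0, 190.0, 271.0], 0.91), ([192.0, 252.0, 212.0, 278.0], 0.57)]
board [([259.0, 231.0, 330.0, 276.0], 0.89)]
swab_jar [([374.0, 222.0, 399.0, 243.0], 0.75)]
mouse [([377.0, 266.0, 400.0, 304.0], 0.64)]
objective_case [([165.0, 166.0, 182.0, 180.0], 0.57), ([193.0, 177.0, 202.0, 193.0], 0.54)]
petri_dish [([153.0, 189.0, 173.0, 207.0], 0.76)]
scene 511.33290111727194 -0.04468179182764296 cam [-0.21263096  0.66709024  0.80194796]
chute [([174.0, 275.0, 265.0, 350.0], 0.83)]
carrier_0 [([265.0, 287.0, 282.0, 310.0], 0.79), ([209.0, 305.0, 242.0, 319.0], 0.61), ([178.0, 278.0, 256.0, 317.0], 0.59), ([207.0, 312.0, 242.0, 324.0], 0.43)]
board [([300.0, 232.0, 357.0, 273.0], 0.92)]
swab_jar [([364.0, 182.0, 386.0, 212.0], 0.76)]
mouse []
objective_case [([188.0, 246.0, 206.0, 270.0], 0.65)]
petri_dish []
```

View pics/top0.png

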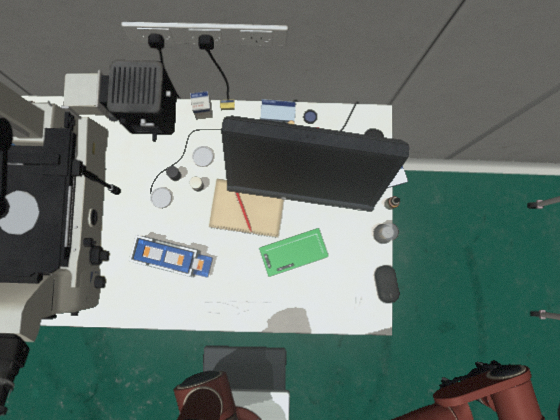

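View pics/scene0.png

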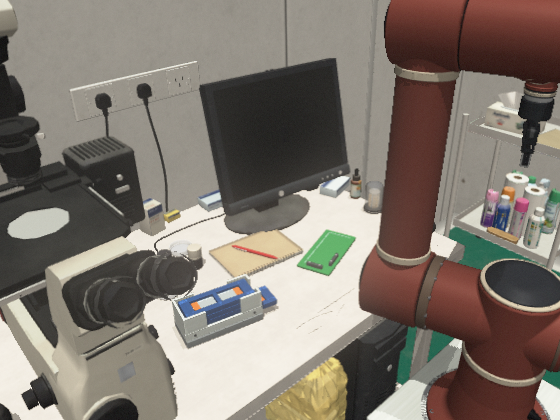

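```bash
python3 - <<'E'
from h import *
p=manip.grab_frame('top'); f=p['frame']; hsv=cv2.cvtColor(f,cv2.COLOR_RGB2HSV)
def rect(mask,z,nm):
    m=cv2.morphologyEx(mask,cv2.MORPH_CLOSE,np.ones((3,3)))
    cs,_=cv2.findContours(m,cv2.RETR_EXTERNAL,cv2.CHAIN_APPROX_NONE)
    for c in sorted(cs,key=cv2.contourArea)[::-1][:2]:
        if cv2.contourArea(c)<30: continue
        X=unproj(p,c.reshape(-1,2),z)[:,:2]
        r=cv2.minAreaRect((X*1000).astype(np.float32)); print(nm,np.round(r[0],1),np.round(r[1],1),round(r[2],2),np.round(cv2.boxPoints(r)).tolist())
g=cv2.inRange(hsv,(45,100,60),(80,255,255)); g[:220]=0; g[285:]=0; g[:,:250]=0; g[:,340:]=0
b=cv2.inRange(hsv,(100,120,40),(125,255,255)); b[:225]=0;b[290:]=0;b[:,:120]=0;b[:,230:]=0
rect(g,.008,'board')
a=b.copy(); rect(a,.076,'blue76'); 
rect(b,.034,'blue34')
dk=((f.max(2)<90)*255).astype(np.uint8); dk[:225]=0;dk[285:]=0;dk[:,:258]=0;dk[:,330:]=0
rect(dk,.018,'stops')
cv2.imwrite('pics/c1.png',cv2.resize(f[225:290,125:225,::-1],None,fx=8,fy=8,interpolation=cv2.INTER_CUBIC)[:, :800])
cv2.imwrite('pics/c2.png',cv2.resize(f[220:285,250:340,::-1],None,fx=8,fy=8,interpolation=cv2.INTER_CUBIC))
E
```

```text
board [ 559.1 -162. ] [ 87.4 184.5] 19.98 [[487.0, -90.0], [550.0, -264.0], [632.0, -234.0], [569.0, -60.0]]
blue76 [535.5 210.9] [158.6  58.2] 77.69 [[490.0, 140.0], [547.0, 127.0], [581.0, 282.0], [524.0, 295.0]]
blue76 [511.4  97.3] [36.4 52.4] 77.62 [[482.0, 85.0], [533.0, 74.0], [541.0, 109.0], [490.0, 121.0]]
blue34 [536.9 219.6] [163.4  59.9] 77.69 [[490.0, 146.0], [549.0, 133.0], [584.0, 293.0], [525.0, 306.0]]
blue34 [512.1 102.6] [37.5 54. ] 77.62 [[482.0, 90.0], [534.0, 78.0], [542.0, 115.0], [490.0, 127.0]]
```

View pics/c1.png

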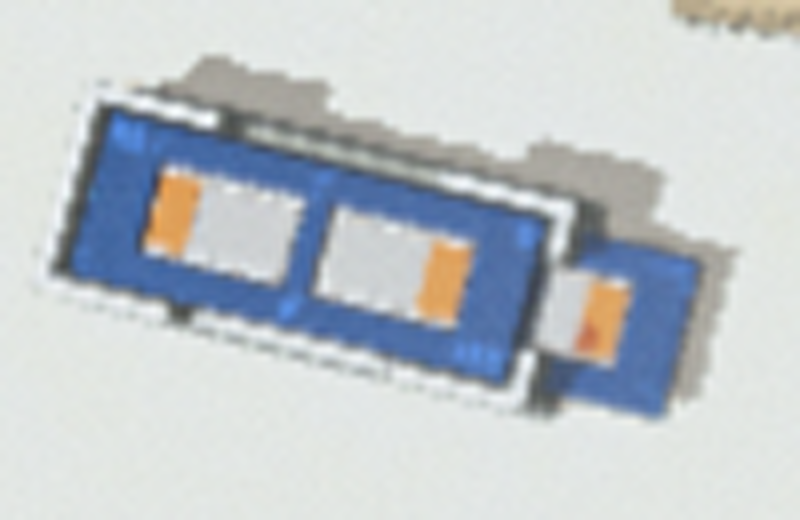

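View pics/c2.png

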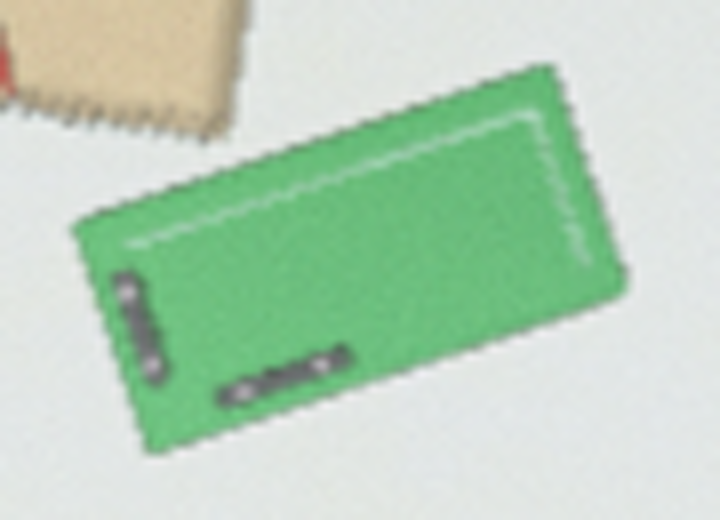

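The pictures show the carrier poking out of the chute towards world -y. The board's stop is at its left end, around (267,258), and its rail is at the bottom, around (285,267). Next I'll refine the stop faces, check the monitor clearance and compute the first moves.

```bash
cat >> h.py <<'E'
def goto(x,y,z,yaw,s=None):
    "shift/turn units to bring TCP to x,y,z with tool x at yaw deg (tool down)"
    from scipy.spatial.transform import Rotation as Ro
    s=s or manip.state(); w,a,b,c=s['tool_rot']; R=Ro.from_quat([a,b,c,w]).as_matrix()
    d=R.T@(np.array([x,y,z])-s['tool_pos'])/.15
    cur=np.degrees(np.arctan2(R[1,0],R[0,0])); t=-((yaw-cur+180)%360-180)/360
    print('t',round(float(s['time']),2),'pos',np.round(s['tool_pos'],4),'yaw',round(cur,2),'F',np.round(s['contact_force'],1),'w',round(float(s['gripper_width']),3),'gf',round(float(s['grasp_force']),1),'-> shift',np.round(d,3),'turn',round(t,4),'axisz',np.round(R[:,2],4))
E
python3 - <<'E'
from h import *
print('tips',manip.tcp_to_tips)
p=manip.grab_frame('top'); f=p['frame']
for z in (.08,.15,.3): print(z,unproj(p,[(375,210),(228,190)],z)[:,:2].round(3).tolist())
hsv=cv2.cvtColor(f,cv2.COLOR_RGB2HSV)
g=cv2.inRange(hsv,(45,100,60),(80,255,255)); g[:220]=0; g[285:]=0; g[:,:250]=0; g[:,340:]=0
cs,_=cv2.findContours(g,cv2.RETR_EXTERNAL,cv2.CHAIN_APPROX_NONE); h=np.zeros_like(g); cv2.drawContours(h,[cv2.convexHull(max(cs,key=cv2.contourArea))],-1,255,-1)
h=cv2.erode(h,np.ones((5,5)))
m=((hsv[...,1]<90)&(f.max(2)<150)&(h>0)).astype(np.uint8)*255
n,l,st,c=cv2.connectedComponentsWithStats(m)
bx=np.array([-.342,.940]);by=np.array([-.940,-.342])
for i in range(1,n):
    if st[i,4]<8: continue
    X=unproj(p,np.argwhere(l==i)[:,::-1],.018)[:,:2]*1000
    print(st[i],'mean',X.mean(0).round(1),'bx',(X@bx).min().round(1),(X@bx).max().round(1),'by',(X@by).min().round(1),(X@by).max().round(1))
X=np.array([559.1,-162.]);print('board ctr',X@bx,X@by)
print(np.degrees(manip.state()['joint_pos'][0]))
goto(.520,.02,.25,77.65)
E
```

```text
tips 0.025
0.08 [[0.681, -0.389], [0.727, 0.033]]
0.15 [[0.671, -0.374], [0.715, 0.027]]
0.3 [[0.651, -0.34], [0.689, 0.015]]
[264 254   7  14  35] mean [530.8 -86. ] bx -266.0 -258.6 by -490.9 -449.1
[277 263  17   8  39] mean [ 514.5 -137.3] bx -330.3 -280.0 by -439.8 -433.2
board ctr -343.4922 -470.15
-72.30778400591657
t 0.9 pos [ 0.2593 -0.5687  0.2563] yaw 24.51 F [-0.3 -0.3 -0.4] w 1.003 gf 0.0 -> shift [ 3.21  -2.85   0.042] turn -0.1476 axisz [ 0.e+00 -1.e-04 -1.e+00]
```

>>> {"method": "arm_command", "body": {
  "moves": [
    [1,[0.25,-0.22,0],0],
    [1,[0.5,-0.44,0],0],
    [1,[0.75,-0.66,0],0],
    [1,[1,-0.89,0],0],
    [1,[1,-0.89,0],0]
  ]
}}

```text
time: 1.32
tool_pos: [0.341, -0.3827, 0.2563]
tool_rot: [-0.0, 0.977, 0.212, 0.0]
contact_force: [-0.6, -0.1, 0.6]
gripper_width: 1.002
grasp_force: 0.0
```

>>> {"method": "arm_command", "body": {
  "moves": [
    [1,[0.25,-0.22,0],0],
    [1,[0.5,-0.44,0],0],
    [1,[0.75,-0.66,0],0],
    [1,[1,-0.89,0],0],
    [1,[1,-0.89,0],0]
  ]
}}

```text
time: 1.73
tool_pos: [0.422, -0.1988, 0.2566]
tool_rot: [0.0, 0.977, 0.213, 0.001]
contact_force: [0.1, -0.5, -0.3]
gripper_width: 1.0
grasp_force: 0.0
```

>>> {"method": "arm_command", "body": {
  "moves": [
    [1,[0.25,-0.22,0],-0.02],
    [1,[0.5,-0.44,0],-0.04],
    [1,[0.75,-0.66,0],-0.06],
    [1,[1,-0.89,0],-0.08],
    [1,[1,-0.89,0],-0.1],
    [1,[1,-0.89,0],-0.12],
    [1,[1,-0.89,0],-0.138],
    [1,[1,-0.89,0],-0.1476],
    [1,[1,-0.89,0],-0.1476],
    [1,[1,-0.89,0],-0.1476]
  ]
}}

```text
time: 2.57
tool_pos: [0.5026, -0.0175, 0.2564]
tool_rot: [0.0, 0.78, 0.626, 0.0]
contact_force: [-0.5, -0.2, -0.8]
gripper_width: 0.995
grasp_force: 0.0
```

```bash
python3 - <<'E'
from h import *
# carrier centre (.5248,.1607), grasp at local x -0.064
a=np.radians(77.65);g=np.array([.5248,.1607])-.064*np.array([np.cos(a),np.sin(a)]);print(g)
goto(*g,.12,77.65); goto(*g,.044,77.65)
E
```

```text
[0.51111149 0.098181  ]
t 2.57 pos [ 0.5026 -0.0175  0.2564] yaw 77.55 F [-0.5 -0.2 -0.8] w 0.995 gf 0.0 -> shift [ 0.765 -0.111  0.909] turn -0.0003 axisz [ 1.e-04 -1.e-04 -1.e+00]
t 2.57 pos [ 0.5026 -0.0175  0.2564] yaw 77.55 F [-0.5 -0.2 -0.8] w 0.995 gf 0.0 -> shift [ 0.765 -0.111  1.416] turn -0.0003 axisz [ 1.e-04 -1.e-04 -1.e+00]
```

>>> {"method": "arm_command", "body": {
  "moves": [
    [1,[0.2,-0.03,0],0],
    [1,[0.4,-0.06,0],0],
    [1,[0.6,-0.09,0],0],
    [1,[0.765,-0.111,0.1],0],
    [1,[0.765,-0.111,0.3],0],
    [1,[0.765,-0.111,0.5],0],
    [1,[0.765,-0.111,0.7],0],
    [1,[0.765,-0.111,0.9],0],
    [1,[0.765,-0.111,0.9],0],
    [1,[0.765,-0.111,0.9],0]
  ]
}}

```text
time: 3.4
tool_pos: [0.5096, 0.0978, 0.1198]
tool_rot: [-0.001, 0.78, 0.626, -0.002]
contact_force: [-0.3, -0.6, 0.2]
gripper_width: 1.0
grasp_force: 0.0
```

```bash
python3 - <<'E'
from h import *
goto(.5111,.0982,.044,77.65)
p=manip.grab_frame('top'); q=manip.grab_frame('scene')
a=p['frame'][215:300,120:240,::-1]; b=q['frame'][210:350,160:320,::-1]
A=cv2.resize(a,(720,510),interpolation=cv2.INTER_CUBIC)
cv2.imwrite('pics/a1.png',A); cv2.imwrite('pics/b1.png',cv2.resize(b,(640,560),interpolation=cv2.INTER_CUBIC))
E
```

```text
t 3.4 pos [0.5096 0.0978 0.1198] yaw 77.57 F [-0.3 -0.6  0.2] w 1.0 gf 0.0 -> shift [0.005 0.012 0.505] turn -0.0002 axisz [-4.2e-03 -2.0e-04 -1.0e+00]
```

View pics/b1.png

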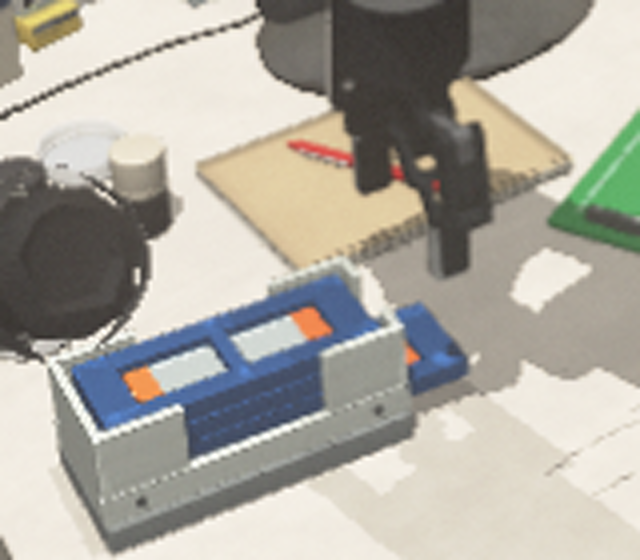

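```bash
python3 - <<'E'
from h import *
q=manip.grab_frame('scene'); s=manip.state()
a=np.radians(77.6);ty=np.array([np.sin(a),-np.cos(a)]);tx=np.array([np.cos(a),np.sin(a)])
for z in (.0948,.1013,.1078):
  for yy in (-.043,-.055):
    print(z,yy,[proj(q,[*(s['tool_pos'][:2]+ty*yy+tx*xx),z])[0].round(1).tolist() for xx in (-.011,.011)])
im=q['frame'][265:290,255:295].max(2); print(im[4:20,8:26])
E
```

```text
0.0948 -0.043 [[275.7, 280.9], [266.9, 284.2]]
0.0948 -0.055 [[278.3, 283.9], [269.5, 287.2]]
0.1013 -0.043 [[275.6, 278.6], [266.7, 281.8]]
0.1013 -0.055 [[278.3, 281.5], [269.4, 284.8]]
0.1078 -0.043 [[275.5, 276.2], [266.6, 279.5]]
0.1078 -0.055 [[278.2, 279.2], [269.3, 282.5]]
[[133 134 144 143 112 121  98  66  62  66  68  68  70  96 144 170 171 170]
 [164 163 168 148 113 120  97  68  67  67  69  69  67  87 138 168 168 169]
 [170 170 169 149 111 127 110  67  69  66  69  69  68  87 137 168 170 170]
 [169 168 169 144 106 129 111  70  66  67  68  70  66  87 136 167 168 168]
 [170 167 169 146 104 127 112  74  65  69  68  67  67  88 135 167 166 168]
 [166 167 166 146 113 128 113  73  70  66  67  66  67  85 135 167 168 168]
 [166 166 166 148 119 128 115  74  70  70  67  66  67  86 138 168 167 168]
 [168 168 169 148 118 128 114  71  68  68  66  66  75 112 156 169 167 168]
 [170 169 169 157 125 127 117  78  67  75  85 106 142 159 168 169 167 168]
 [172 171 171 165 154 138 130 112 108 128 141 158 165 167 170 165 166 167]
 [169 171 171 171 168 160 149 152 158 164 165 167 167 165 166 166 167 164]
 [172 171 169 167 171 167 169 167 170 170 169 169 167 164 165 166 165 164]
 [172 168 169 168 168 168 169 170 168 169 168 170 167 168 166 167 165 164]
 [171 168 170 169 168 168 167 166 168 167 166 166 167 166 166 165 164 164]
 [171 168 169 167 166 167 168 168 166 168 169 168 164 166 166 166 165 164]
 [171 170 169 166 167 166 167 168 163 165 166 163 167 165 165 167 168 165]]
```

>>> {"method": "arm_command", "body": {
  "moves": [
    [1,[0.005,0.012,0.15],0],
    [1,[0.005,0.012,0.3],0],
    [1,[0.005,0.012,0.4],0],
    [1,[0.005,0.012,0.48],0],
    [1,[0.005,0.012,0.525],0],
    [1,[0.005,0.012,0.525],0],
    [1,[0.005,0.012,0.525],0],
    [0.5,[0.005,0.012,0.525],0],
    [0.4,[0.005,0.012,0.525],0],
    [0.3,[0.005,0.012,0.525],0]
  ]
}}

```text
time: 4.38
tool_pos: [0.5129, 0.0986, 0.0443]
tool_rot: [-0.0, 0.779, 0.627, -0.0]
contact_force: [-6.4, 1.8, 26.0]
gripper_width: 0.677
grasp_force: 66.6
```

>>> {"method": "arm_command", "body": {
  "moves": [
    [0,[0,0,0],0],
    [-1,[0,0,0],0],
    [-1,[0,0,0],0],
    [-1,[0,0,0],0],
    [-1,[0,0,0],0],
    [-1,[0,0,0],0]
  ]
}}

```text
time: 4.88
tool_pos: [0.5129, 0.0987, 0.0444]
tool_rot: [-0.0, 0.779, 0.627, -0.0]
contact_force: [-6.3, -0.6, 9.1]
gripper_width: 0.68
grasp_force: 64.2
```

```bash
python3 - <<'E'
from h import *
goto(.5111,.0982,.041,77.65)
q=manip.grab_frame('scene')
cv2.imwrite('pics/b2.png',cv2.resize(q['frame'][210:350,160:320,::-1],(640,560),interpolation=cv2.INTER_CUBIC))
E
```

```text
t 4.88 pos [0.5129 0.0987 0.0444] yaw 77.67 F [-6.3 -0.6  9.1] w 0.68 gf 64.2 -> shift [-0.006 -0.011  0.023] turn 0.0 axisz [-6.e-04  2.e-04 -1.e+00]
```

View pics/b2.png

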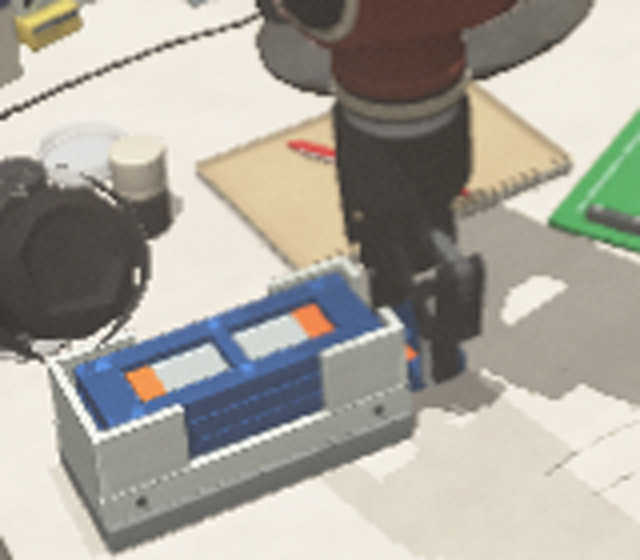

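The pads have gripped the carrier (64 N), with 9 N upward on the tool. I'll relieve that force before drawing.

>>> {"method": "arm_command", "body": {
  "moves": [
    [-1,[0,0.006,-0.01],0],
    [-1,[0,0.011,-0.02],0],
    [-1,[0,0.011,-0.02],0],
    [-1,[0,0.011,-0.02],0]
  ]
}}

```text
time: 5.27
tool_pos: [0.513, 0.0986, 0.0449]
tool_rot: [-0.001, 0.779, 0.627, -0.001]
contact_force: [-4.9, 3.3, -0.0]
gripper_width: 0.683
grasp_force: 65.3
```

>>> {"method": "arm_command", "body": {
  "moves": [
    [-1,[-0.02,0.011,-0.02],0],
    [-1,[-0.06,0.011,-0.02],0],
    [-1,[-0.1,0.011,-0.02],0],
    [-1,[-0.15,0.011,-0.02],0],
    [-1,[-0.2,0.011,-0.02],0],
    [-1,[-0.25,0.011,-0.02],0],
    [-1,[-0.25,0.011,-0.02],0]
  ]
}}

```text
time: 5.85
tool_pos: [0.506, 0.061, 0.0473]
tool_rot: [-0.002, 0.779, 0.627, -0.002]
contact_force: [-4.3, 3.2, -2.0]
gripper_width: 0.681
grasp_force: 65.4
```

```bash
python3 - <<'E'
from h import *
goto(.5111,.0982,.041,77.65)
E
```

```text
t 5.85 pos [0.506  0.061  0.0473] yaw 77.7 F [-4.3  3.2 -2. ] w 0.681 gf 65.4 -> shift [ 0.249 -0.019  0.042] turn 0.0001 axisz [-4.4e-03  5.0e-04 -1.0e+00]
```

>>> {"method": "arm_command", "body": {
  "moves": [
    [-1,[0,-0.008,0.01],0],
    [-1,[0,-0.015,0.016],0],
    [-1,[-0.04,-0.015,0.016],0],
    [-1,[-0.09,-0.015,0.016],0],
    [-1,[-0.14,-0.015,0.016],0],
    [-1,[-0.19,-0.015,0.016],0],
    [-1,[-0.24,-0.015,0.016],0],
    [-1,[-0.3,-0.015,0.016],0],
    [-1,[-0.3,-0.015,0.016],0]
  ]
}}

```text
time: 6.6
tool_pos: [0.4962, 0.0158, 0.0464]
tool_rot: [0.001, 0.779, 0.626, -0.0]
contact_force: [-1.4, -1.3, -2.2]
gripper_width: 0.682
grasp_force: 65.2
```

```bash
python3 - <<'E'
from h import *
goto(.5111,.0982,.0445,77.65)
q=manip.grab_frame('scene')
cv2.imwrite('pics/b3.png',cv2.resize(q['frame'][210:350,160:320,::-1],(640,560),interpolation=cv2.INTER_CUBIC))
E
```

```text
t 6.6 pos [0.4962 0.0158 0.0464] yaw 77.57 F [-1.4 -1.3 -2.2] w 0.682 gf 65.2 -> shift [ 0.558 -0.022  0.012] turn -0.0002 axisz [ 6.0e-04 -1.7e-03 -1.0e+00]
```

View pics/b3.png

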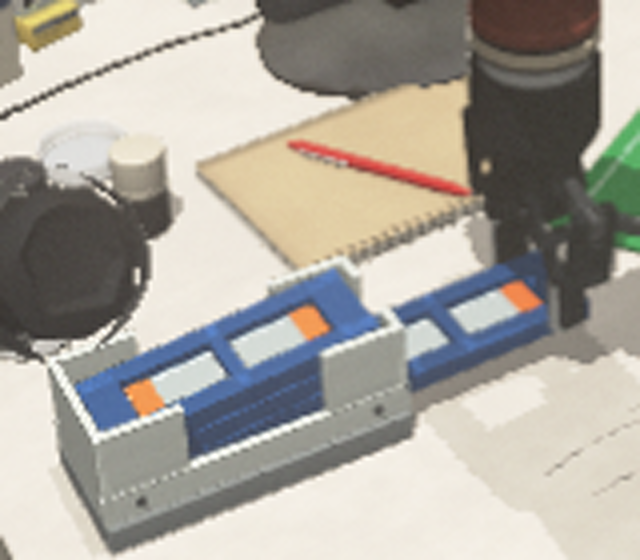

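The draw is going well: carrier_0 is about half out, and the stack above is tilting behind the lips as expected.

>>> {"method": "arm_command", "body": {
  "moves": [
    [-1,[-0.03,0,0.006],0],
    [-1,[-0.08,0,0.008],0],
    [-1,[-0.13,0,0.008],0],
    [-1,[-0.18,0,0.008],0],
    [-1,[-0.23,0,0.008],0],
    [-1,[-0.28,0,0.008],0],
    [-1,[-0.34,0,0.008],0],
    [-1,[-0.4,0,0.008],0],
    [-1,[-0.46,0,0.008],0],
    [-1,[-0.5,0,0.008],0],
    [-1,[-0.5,0,0.008],0]
  ]
}}

```text
time: 7.57
tool_pos: [0.4799, -0.0569, 0.045]
tool_rot: [0.0, 0.78, 0.626, -0.0]
contact_force: [-0.4, -0.2, -1.0]
gripper_width: 0.683
grasp_force: 65.4
```

```bash
python3 - <<'E'
from h import *
goto(.5111,.0982,.0445,77.65)
p=manip.grab_frame('top');q=manip.grab_frame('scene')
A=cv2.resize(q['frame'][220:350,160:340,::-1],(720,520),interpolation=cv2.INTER_CUBIC)
cv2.imwrite('pics/b4.png',A); cv2.imwrite('pics/a4.png',p['frame'][:,:,::-1])
E
```

```text
t 7.57 pos [ 0.4799 -0.0569  0.045 ] yaw 77.56 F [-0.4 -0.2 -1. ] w 0.683 gf 65.4 -> shift [ 1.054 -0.02   0.003] turn -0.0003 axisz [ 0.e+00 -3.e-04 -1.e+00]
```

View pics/b4.png

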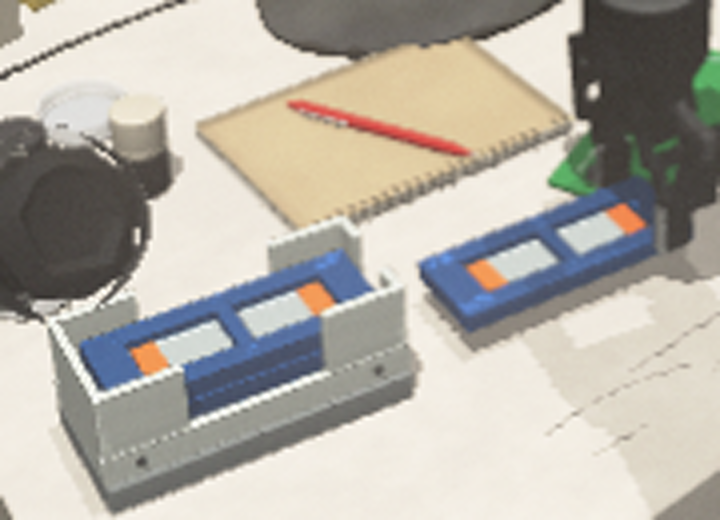

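The carrier is clear of the chute and the three others have sunk flat. Next I'll measure the carrier in the gripper.

```bash
cat > meas.py <<'E'
from h import *
import sys
def carrier(p,ztop,box,save=None):
    f=p['frame'];hsv=cv2.cvtColor(f,cv2.COLOR_RGB2HSV); x0,y0,x1,y1=box
    b=cv2.inRange(hsv,(100,110,40),(128,255,255)); k=np.zeros_like(b);k[y0:y1,x0:x1]=b[y0:y1,x0:x1]
    k=cv2.morphologyEx(k,cv2.MORPH_CLOSE,np.ones((3,3)))
    cs,_=cv2.findContours(k,cv2.RETR_EXTERNAL,cv2.CHAIN_APPROX_NONE); c=max(cs,key=cv2.contourArea)
    X=unproj(p,c.reshape(-1,2),ztop)[:,:2]*1000
    r=cv2.minAreaRect(X.astype(np.float32)); print(np.round(r[0],1),np.round(r[1],1),round(r[2],2),np.round(cv2.boxPoints(r),1).tolist(),cv2.boundingRect(c))
    return X
E
python3 - <<'E'
from meas import *
p=manip.grab_frame('top'); 
print(proj(p,[[.5248-.031,.1607-.15,.034],[.48,-.057,.034],[.487,.1,.034]]).round())
X=carrier(p,.034,(200,235,290,300))
s=manip.state()
a=np.radians(77.6); tx=np.array([np.cos(a),np.sin(a)]); ty=np.array([np.sin(a),-np.cos(a)])
d=X-s['tool_pos'][:2]*1000
print('tx',(d@tx).min(),(d@tx).max(),'ty',(d@ty).min(),(d@ty).max())
for lo,hi in((20,50),(50,80),(80,110),(110,140)):
    m=((d@tx)>lo)&((d@tx)<hi); print(lo,(d@ty)[m].min().round(1),(d@ty)[m].max().round(1))
E
```

```text
[[234. 272.]
 [257. 278.]
 [203. 274.]]
[502.9  55.9] [51.6 55.9] 78.08 [[470.29998779296875, 36.400001525878906], [524.9000244140625, 24.799999237060547], [535.5999755859375, 75.4000015258789], [480.8999938964844, 86.9000015258789]] (208, 258, 22, 22)
tx 87.95610486667411 139.84902589954973 ty -29.72558272482322 26.37338453395834Traceback (most recent call last):
  File "<stdin>", line 10, in <module>
    return umr_minimum(a, axis, None, out, keepdims, initial, where)
ValueError: zero-size array to reduction operation minimum which has no identity
```

>>> {"method": "arm_command", "body": {
  "moves": [
    [-1,[0,0,-0.1],0],
    [-1,[0,0,-0.25],0],
    [-1,[0,0,-0.4],0],
    [-1,[0,0,-0.4],0]
  ]
}}

```text
time: 8.05
tool_pos: [0.4833, -0.056, 0.1098]
tool_rot: [0.004, 0.779, 0.627, 0.003]
contact_force: [1.1, -0.1, -0.2]
gripper_width: 0.681
grasp_force: 65.4
```

```bash
python3 - <<'E'
from h import *
goto(.5916,-.2276,.105,110)
E
```

```text
t 8.05 pos [ 0.4833 -0.056   0.1098] yaw 77.69 F [ 1.1 -0.1 -0.2] w 0.681 gf 65.4 -> shift [-0.964  0.949  0.041] turn -0.0897 axisz [ 0.0085 -0.0021 -1.    ]
```

>>> {"method": "arm_command", "body": {
  "moves": [
    [-1,[-0.05,0.05,0],-0.005],
    [-1,[-0.15,0.15,0],-0.012],
    [-1,[-0.25,0.25,0],-0.02],
    [-1,[-0.35,0.35,0],-0.03],
    [-1,[-0.45,0.45,0],-0.04],
    [-1,[-0.55,0.55,0],-0.05],
    [-1,[-0.65,0.65,0],-0.06],
    [-1,[-0.75,0.74,0],-0.07],
    [-1,[-0.85,0.84,0],-0.08],
    [-1,[-0.92,0.91,0],-0.086],
    [-1,[-0.96,0.95,0],-0.0897],
    [-1,[-0.96,0.95,0],-0.0897],
    [-1,[-0.96,0.95,0],-0.0897],
    [-1,[-0.96,0.95,0],-0.0897]
  ]
}}

```text
time: 9.22
tool_pos: [0.588, -0.2259, 0.1041]
tool_rot: [-0.001, 0.574, 0.819, 0.0]
contact_force: [-0.4, 0.2, -0.5]
gripper_width: 0.681
grasp_force: 65.4
```

```bash
python3 - <<'E'
from meas import *
goto(.5916,-.2276,.04,110)
p=manip.grab_frame('top'); s=manip.state()
z=s['tool_pos'][2]-.025+.014
bx=np.array([-.342,.940]);by=np.array([-.940,-.342])
X=carrier(p,z,(230,200,340,290))
d=X-s['tool_pos'][:2]*1000
print('bx',(d@bx).min(),(d@bx).max(),'by',(d@by).min(),(d@by).max())
f=p['frame'][200:290,240:350,::-1]; cv2.imwrite('pics/a5.png',cv2.resize(f,(770,595)[:2],interpolation=cv2.INTER_CUBIC))
E
```

```text
t 9.22 pos [ 0.588  -0.2259  0.1041] yaw 109.94 F [-0.4  0.2 -0.5] w 0.681 gf 65.4 -> shift [-0.02   0.019  0.427] turn -0.0002 axisz [-1.3e-03  9.0e-04 -1.0e+00]
[ 554.7 -137.1] [57.1 92.1] 22.58 [[510.6000061035156, -105.5], [546.0, -190.5], [598.7000122070312, -168.60000610351562], [563.4000244140625, -83.5999984741211]] (268, 237, 31, 30)
bx 50.00525660100437 140.57338202546592 by -28.33659846074107 30.8044422984521
```

View pics/a5.png

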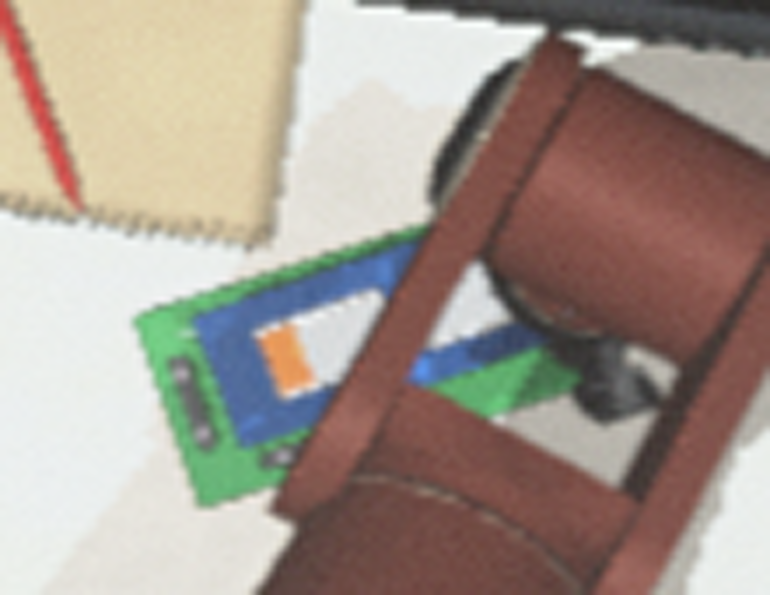

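>>> {"method": "arm_command", "body": {
  "moves": [
    [-1,[-0.02,0.02,0.03],0],
    [-1,[-0.02,0.02,0.1],0],
    [-1,[-0.02,0.02,0.17],0],
    [-1,[-0.02,0.02,0.24],0],
    [-1,[-0.02,0.02,0.31],0],
    [-1,[-0.02,0.02,0.36],0],
    [-1,[-0.02,0.02,0.4],0],
    [-1,[-0.02,0.02,0.42],0],
    [-1,[-0.02,0.02,0.42],0],
    [-1,[-0.02,0.02,0.42],0],
    [-1,[-0.02,0.02,0.42],0]
  ]
}}

```text
time: 10.18
tool_pos: [0.5929, -0.2289, 0.0427]
tool_rot: [0.001, 0.574, 0.819, 0.0]
contact_force: [-0.1, -0.7, -0.4]
gripper_width: 0.68
grasp_force: 65.4
```

>>> {"method": "arm_command", "body": {
  "moves": [
    [-1,[0,0,0.005],0],
    [-1,[0,0,0.01],0],
    [-1,[0,0,0.015],0],
    [-1,[0,0,0.02],0],
    [-1,[0,0,0.02],0],
    [-1,[0,0,0.02],0]
  ]
}}

```text
time: 10.68
tool_pos: [0.5923, -0.2286, 0.0389]
tool_rot: [-0.0, 0.574, 0.819, -0.0]
contact_force: [0.7, 0.9, -0.6]
gripper_width: 0.685
grasp_force: 65.4
```

>>> {"method": "arm_command", "body": {
  "moves": [
    [-1,[0,0,0.005],0],
    [-1,[0,0,0.01],0],
    [-1,[0,0,0.01],0],
    [-1,[0,0,0.01],0]
  ]
}}

```text
time: 11.02
tool_pos: [0.5923, -0.2286, 0.0373]
tool_rot: [-0.0, 0.574, 0.819, -0.0]
contact_force: [0.8, 0.0, -1.6]
gripper_width: 0.681
grasp_force: 65.4
```

>>> {"method": "arm_command", "body": {
  "moves": [
    [-1,[0,0,0.005],0],
    [-1,[0,0,0.01],0],
    [-1,[0,0,0.01],0],
    [-1,[0,0,0.01],0]
  ]
}}

```text
time: 11.35
tool_pos: [0.5923, -0.2285, 0.0358]
tool_rot: [-0.0, 0.574, 0.819, -0.0]
contact_force: [0.6, -0.0, -0.3]
gripper_width: 0.682
grasp_force: 65.4
```

>>> {"method": "arm_command", "body": {
  "moves": [
    [-1,[0,0,0.005],0],
    [-1,[0,0,0.008],0],
    [-1,[0,0,0.008],0],
    [-1,[0,0,0.008],0]
  ]
}}

```text
time: 11.68
tool_pos: [0.5923, -0.2286, 0.0347]
tool_rot: [-0.0, 0.574, 0.819, -0.0]
contact_force: [0.1, 0.5, 0.2]
gripper_width: 0.683
grasp_force: 65.4
```

>>> {"method": "arm_command", "body": {
  "moves": [
    [-1,[0,0,0.004],0],
    [-1,[0,0,0.007],0],
    [-1,[0,0,0.007],0],
    [-1,[0,0,0.007],0]
  ]
}}

```text
time: 12.02
tool_pos: [0.5923, -0.2286, 0.0336]
tool_rot: [-0.0, 0.574, 0.819, -0.0]
contact_force: [-0.6, -0.9, -0.3]
gripper_width: 0.679
grasp_force: 65.4
```

>>> {"method": "arm_command", "body": {
  "moves": [
    [-1,[0,0,0.004],0],
    [-1,[0,0,0.007],0],
    [-1,[0,0,0.007],0],
    [-1,[0,0,0.007],0]
  ]
}}

```text
time: 12.35
tool_pos: [0.5923, -0.2286, 0.0326]
tool_rot: [-0.0, 0.574, 0.819, 0.0]
contact_force: [0.3, -0.2, -0.8]
gripper_width: 0.682
grasp_force: 65.4
```

>>> {"method": "arm_command", "body": {
  "moves": [
    [-1,[0,0,0.004],0],
    [-1,[0,0,0.007],0],
    [-1,[0,0,0.007],0],
    [-1,[0,0,0.007],0]
  ]
}}

```text
time: 12.68
tool_pos: [0.5925, -0.2286, 0.0325]
tool_rot: [-0.0, 0.574, 0.819, -0.0]
contact_force: [-2.6, 1.3, 5.4]
gripper_width: 0.682
grasp_force: 66.0
```

The carrier touches the board (5 N). Next I'll push it towards the stop.

>>> {"method": "arm_command", "body": {
  "moves": [
    [-1,[0.007,0,0],0],
    [-1,[0.014,0,0],0],
    [-1,[0.021,0,0],0],
    [-1,[0.027,0,0],0],
    [-1,[0.027,0,0],0],
    [-1,[0.027,0,0],0]
  ]
}}

```text
time: 13.18
tool_pos: [0.5918, -0.2254, 0.0325]
tool_rot: [0.001, 0.574, 0.819, -0.0]
contact_force: [0.8, -1.9, 6.0]
gripper_width: 0.68
grasp_force: 66.1
```

>>> {"method": "arm_command", "body": {
  "moves": [
    [-1,[0.007,0,0],0],
    [-1,[0.014,0,0],0],
    [-1,[0.014,0,0],0],
    [-1,[0.014,0,0],0]
  ]
}}

```text
time: 13.52
tool_pos: [0.591, -0.2234, 0.0325]
tool_rot: [0.001, 0.574, 0.819, -0.0]
contact_force: [1.1, -2.9, 5.5]
gripper_width: 0.678
grasp_force: 66.1
```

```bash
python3 - <<'E'
from h import *
s=manip.state(); X=s['tool_pos'][:2]*1000; bx=np.array([-.342,.940]);by=np.array([-.940,-.342])
print('centre bx',X@bx+61.5,'by',X@by,'Fx',s['contact_force'][:2]@bx,'Fy',s['contact_force'][:2]@by)
E
```

```text
centre bx -350.6243832668483 by -479.14596854866477 Fx -3.104874056351103 Fy -0.0073883060703237025
```

Friction is about 3 N so far, with about 4 mm left to the stop.

>>> {"method": "arm_command", "body": {
  "moves": [
    [-1,[0.007,0,0],0],
    [-1,[0.014,0,0],0],
    [-1,[0.014,0,0],0],
    [-1,[0.014,0,0],0]
  ]
}}

```text
time: 13.85
tool_pos: [0.5903, -0.2214, 0.0325]
tool_rot: [0.001, 0.574, 0.819, -0.0]
contact_force: [0.7, -2.8, 5.1]
gripper_width: 0.683
grasp_force: 66.2
```

>>> {"method": "arm_command", "body": {
  "moves": [
    [-1,[0.007,0,0],0],
    [-1,[0.01,0,0],0],
    [-1,[0.01,0,0],0]
  ]
}}

```text
time: 14.1
tool_pos: [0.5898, -0.22, 0.0325]
tool_rot: [0.001, 0.574, 0.819, -0.0]
contact_force: [0.9, -2.5, 5.7]
gripper_width: 0.684
grasp_force: 66.1
```

>>> {"method": "arm_command", "body": {
  "moves": [
    [-1,[0.007,0,0],0],
    [-1,[0.01,0,0],0],
    [-1,[0.01,0,0],0]
  ]
}}

```text
time: 14.35
tool_pos: [0.5893, -0.2186, 0.0325]
tool_rot: [0.001, 0.574, 0.819, -0.0]
contact_force: [0.6, -3.0, 5.9]
gripper_width: 0.681
grasp_force: 66.1
```

>>> {"method": "arm_command", "body": {
  "moves": [
    [-1,[0.007,0,0],0],
    [-1,[0.01,0,0],0],
    [-1,[0.01,0,0],0]
  ]
}}

```text
time: 14.6
tool_pos: [0.5891, -0.2182, 0.0326]
tool_rot: [0.002, 0.574, 0.819, -0.001]
contact_force: [2.9, -6.8, 4.2]
gripper_width: 0.679
grasp_force: 65.9
```

>>> {"method": "arm_command", "body": {
  "moves": [
    [-1,[0.007,0,0],0],
    [-1,[0.01,0,0],0],
    [-1,[0.01,0,0],0]
  ]
}}

```text
time: 14.85
tool_pos: [0.589, -0.2181, 0.0327]
tool_rot: [0.004, 0.574, 0.819, -0.001]
contact_force: [4.7, -10.7, -0.0]
gripper_width: 0.686
grasp_force: 65.5
```

The carrier has reached the end stop (about 11 N). Next I'll ease that off a little and push towards the rail (tool -y).

>>> {"method": "arm_command", "body": {
  "moves": [
    [-1,[-0.008,0,0],0],
    [-1,[-0.008,-0.007,0],0],
    [-1,[-0.008,-0.014,0],0],
    [-1,[-0.008,-0.021,0],0],
    [-1,[-0.008,-0.028,0],0],
    [-1,[-0.008,-0.028,0],0],
    [-1,[-0.008,-0.028,0],0]
  ]
}}

```text
time: 15.43
tool_pos: [0.5866, -0.219, 0.0328]
tool_rot: [0.004, 0.575, 0.818, 0.001]
contact_force: [7.2, -5.3, 0.5]
gripper_width: 0.685
grasp_force: 65.1
```

>>> {"method": "arm_command", "body": {
  "moves": [
    [-1,[0,-0.007,0],0],
    [-1,[0,-0.01,0],0],
    [-1,[0,-0.01,0],0]
  ]
}}

```text
time: 15.68
tool_pos: [0.5853, -0.2195, 0.0328]
tool_rot: [0.004, 0.576, 0.818, 0.001]
contact_force: [7.7, -5.0, 0.1]
gripper_width: 0.681
grasp_force: 65.2
```

>>> {"method": "arm_command", "body": {
  "moves": [
    [-1,[0,-0.007,0],0],
    [-1,[0,-0.01,0],0],
    [-1,[0,-0.01,0],0]
  ]
}}

```text
time: 15.93
tool_pos: [0.5839, -0.22, 0.0328]
tool_rot: [0.004, 0.576, 0.818, 0.001]
contact_force: [8.5, -5.2, -0.2]
gripper_width: 0.683
grasp_force: 65.2
```

>>> {"method": "arm_command", "body": {
  "moves": [
    [-1,[0,-0.007,0],0],
    [-1,[0,-0.01,0],0],
    [-1,[0,-0.01,0],0]
  ]
}}

```text
time: 16.18
tool_pos: [0.5825, -0.2206, 0.0328]
tool_rot: [0.004, 0.576, 0.818, 0.001]
contact_force: [6.7, -5.8, 0.3]
gripper_width: 0.68
grasp_force: 65.1
```

>>> {"method": "arm_command", "body": {
  "moves": [
    [-1,[0,-0.007,0],0],
    [-1,[0,-0.01,0],0],
    [-1,[0,-0.01,0],0]
  ]
}}

```text
time: 16.43
tool_pos: [0.5811, -0.2211, 0.0329]
tool_rot: [0.004, 0.576, 0.818, 0.001]
contact_force: [7.9, -5.6, 1.2]
gripper_width: 0.68
grasp_force: 65.1
```

```bash
python3 - <<'E'
from h import *
goto(.5835,-.2205,.033,110)
s=manip.state();bx=np.array([-.342,.940]);by=np.array([-.940,-.342]); print(s['contact_force'][:2]@bx,s['contact_force'][:2]@by,s['ft_torque'],s['tool_pos'][:2]@by)
E
```

```text
t 16.43 pos [ 0.5811 -0.2211  0.0329] yaw 109.71 F [ 7.9 -5.6  1.2] w 0.68 gf 65.1 -> shift [-0.001  0.016 -0.001] turn -0.0008 axisz [ 0.0082 -0.0024 -1.    ]
-7.96118168067944 -5.516922555893402 [-0.8003127  -1.23348863 -0.92420112] -0.4706280201101748
```

>>> {"method": "arm_command", "body": {
  "moves": [
    [-1,[0,-0.007,0],0],
    [-1,[0,-0.01,0],0],
    [-1,[0,-0.01,0],0]
  ]
}}

```text
time: 16.68
tool_pos: [0.5807, -0.2213, 0.0333]
tool_rot: [0.005, 0.576, 0.817, 0.002]
contact_force: [10.9, -4.1, -0.4]
gripper_width: 0.682
grasp_force: 65.1
```

>>> {"method": "arm_command", "body": {
  "moves": [
    [-1,[0,-0.007,0],0],
    [-1,[0,-0.01,0],0],
    [-1,[0,-0.01,0],0]
  ]
}}

```text
time: 16.93
tool_pos: [0.5804, -0.2214, 0.0337]
tool_rot: [0.006, 0.576, 0.817, 0.004]
contact_force: [13.0, -1.7, -0.8]
gripper_width: 0.682
grasp_force: 65.0
```

The rail is reached (about 12 N). Next I'll unload, then open.

>>> {"method": "arm_command", "body": {
  "moves": [
    [-1,[0,0.008,0],0],
    [-1,[0,0.014,0],0],
    [-1,[0,0.014,0],0],
    [0.45,[0,0.014,0],0],
    [0.5,[0,0.014,0],0],
    [0.7,[0,0.014,0],0],
    [1,[0,0.014,0],0],
    [1,[0,0.014,0],0],
    [1,[0,0.014,0],0],
    [1,[0,0.014,0],0]
  ]
}}

```text
time: 17.77
tool_pos: [0.5772, -0.2199, 0.0313]
tool_rot: [-0.0, 0.574, 0.819, 0.0]
contact_force: [-0.3, 0.2, -0.1]
gripper_width: 0.997
grasp_force: 0.0
```

>>> {"method": "arm_command", "body": {
  "moves": [
    [1,[0,0,-0.05],0],
    [1,[0,0,-0.15],0],
    [1,[0,0,-0.3],0],
    [1,[0,0,-0.5],0],
    [1,[0,0,-0.7],0],
    [1,[0,0,-0.8],0],
    [-1,[-0.2,0,-0.8],0],
    [-1,[-0.4,0,-0.8],0],
    [-1,[-0.6,0,-0.8],0],
    [-1,[-0.8,0,-0.8],0],
    [-1,[-1,0,-0.8],0],
    [-1,[-1,0,-0.8],0]
  ]
}}

```text
time: 18.77
tool_pos: [0.6293, -0.366, 0.1523]
tool_rot: [0.002, 0.575, 0.818, -0.001]
contact_force: [-0.8, 0.3, 0.3]
gripper_width: 0.146
grasp_force: 0.0
```

```bash
python3 - <<'E'
from meas import *
goto(.5835,-.2205,.033,110)
p=manip.grab_frame('top');X=carrier(p,.022,(250,215,345,285))
cv2.imwrite('pics/a6.png',cv2.resize(p['frame'][215:290,245:345,::-1],(800,600),interpolation=cv2.INTER_CUBIC))
bx=np.array([-.342,.940]);by=np.array([-.940,-.342])
print('bx',(X@bx).min(),(X@bx).max(),'by',(X@by).min(),(X@by).max())
E
```

```text
t 18.77 pos [ 0.6293 -0.366   0.1523] yaw 109.74 F [-0.8  0.3  0.3] w 0.146 gf 0.0 -> shift [1.019 0.04  0.792] turn -0.0007 axisz [ 0.0017 -0.0029 -1.    ]
[ 559.  -163.9] [ 57.5 158.5] 20.0 [[504.8999938964844, -99.19999694824219], [559.0999755859375, -248.1999969482422], [613.2000122070312, -228.5], [558.9000244140625, -79.5999984741211]] (266, 235, 57, 35)
bx -424.5332876764298 -265.9579808084998 by -498.1849916840138 -440.6914513745069
```

View pics/a6.png

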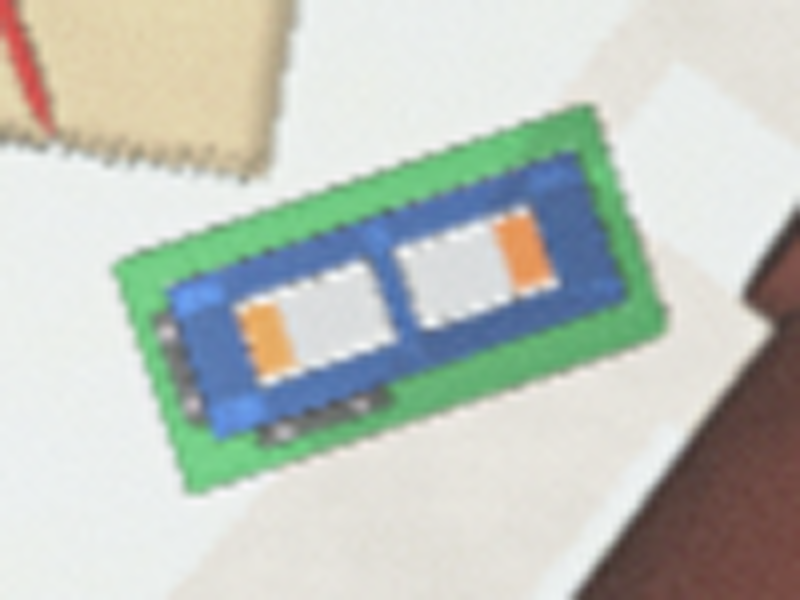

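The carrier looks flush, with its yaw aligned. I'll seat it with gentle nudges from the shut fingertips, first on the end.

>>> {"method": "arm_command", "body": {
  "moves": [
    [-1,[0.2,0.024,0],0],
    [-1,[0.4,0.024,0],0],
    [-1,[0.6,0.024,0.05],0],
    [-1,[0.64,0.024,0.2],0],
    [-1,[0.64,0.024,0.4],0],
    [-1,[0.64,0.024,0.6],0],
    [-1,[0.64,0.024,0.72],0],
    [-1,[0.64,0.024,0.76],0],
    [-1,[0.64,0.024,0.76],0],
    [-1,[0.66,0.024,0.76],0],
    [-1,[0.69,0.024,0.76],0],
    [-1,[0.72,0.024,0.76],0],
    [-1,[0.75,0.024,0.76],0],
    [-1,[0.77,0.024,0.76],0],
    [-1,[0.77,0.024,0.76],0],
    [-1,[0.77,0.024,0.76],0]
  ]
}}

```text
time: 20.15
tool_pos: [0.5927, -0.2511, 0.0379]
tool_rot: [0.0, 0.574, 0.819, -0.0]
contact_force: [-0.1, 0.5, 0.6]
gripper_width: -0.003
grasp_force: 0.0
```

>>> {"method": "arm_command", "body": {
  "moves": [
    [-1,[0.01,0,0],0],
    [-1,[0.02,0,0],0],
    [-1,[0.02,0,0],0]
  ]
}}

```text
time: 20.4
tool_pos: [0.5916, -0.2486, 0.0377]
tool_rot: [0.0, 0.574, 0.819, -0.0]
contact_force: [-0.2, -0.3, 0.3]
gripper_width: -0.001
grasp_force: 0.4
```

>>> {"method": "arm_command", "body": {
  "moves": [
    [-1,[0.008,0,0],0],
    [-1,[0.013,0,0],0],
    [-1,[0.013,0,0],0]
  ]
}}

```text
time: 20.65
tool_pos: [0.5918, -0.2484, 0.0385]
tool_rot: [0.002, 0.574, 0.819, -0.001]
contact_force: [1.3, -5.4, -0.8]
gripper_width: -0.001
grasp_force: 2.7
```

>>> {"method": "arm_command", "body": {
  "moves": [
    [-1,[0.008,0,0],0],
    [-1,[0.013,0,0],0],
    [-1,[0.013,0,0],0]
  ]
}}

```text
time: 20.9
tool_pos: [0.592, -0.2481, 0.0395]
tool_rot: [0.004, 0.574, 0.819, -0.001]
contact_force: [1.6, -9.8, 0.5]
gripper_width: 0.001
grasp_force: 4.7
```

The end is firmly against the stop. Next is the side nudge at x ≈ +40.

>>> {"method": "arm_command", "body": {
  "moves": [
    [-1,[-0.04,0,0],0],
    [-1,[-0.08,0,-0.1],0],
    [-1,[-0.08,0,-0.3],0],
    [-1,[-0.08,0.1,-0.4],0],
    [-1,[0.1,0.25,-0.4],0],
    [-1,[0.3,0.38,-0.4],0],
    [-1,[0.5,0.38,-0.4],0],
    [-1,[0.7,0.38,-0.4],0],
    [-1,[0.87,0.38,-0.4],0],
    [-1,[0.87,0.38,-0.4],0],
    [-1,[0.87,0.38,-0.25],0],
    [-1,[0.87,0.38,-0.1],0],
    [-1,[0.87,0.38,0],0],
    [-1,[0.87,0.38,0],0],
    [-1,[0.87,0.38,0],0]
  ]
}}

```text
time: 22.15
tool_pos: [0.5991, -0.1029, 0.0369]
tool_rot: [-0.001, 0.574, 0.819, -0.0]
contact_force: [0.1, -0.1, -0.4]
gripper_width: 0.001
grasp_force: 0.0
```

```bash
python3 - <<'E'
from h import *
goto(.588,-.1106,.038,110)
s=manip.state();bx=np.array([-.342,.940]);by=np.array([-.940,-.342]); print(s['tool_pos'][:2]@bx,s['tool_pos'][:2]@by)
E
```

```text
t 22.15 pos [ 0.5991 -0.1029  0.0369] yaw 109.92 F [ 0.1 -0.1 -0.4] w 0.001 gf 0.0 -> shift [-0.023 -0.087 -0.007] turn -0.0002 axisz [-1.5e-03  7.0e-04 -1.0e+00]
-0.3016463381739101 -0.5279515215714167
```

>>> {"method": "arm_command", "body": {
  "moves": [
    [-1,[0,-0.02,0],0],
    [-1,[0,-0.04,0],0],
    [-1,[0,-0.06,0],0],
    [-1,[0,-0.07,0],0],
    [-1,[0,-0.07,0],0],
    [-1,[0,-0.07,0],0]
  ]
}}

```text
time: 22.65
tool_pos: [0.5894, -0.1064, 0.0378]
tool_rot: [0.0, 0.574, 0.819, 0.0]
contact_force: [-0.2, 0.4, -0.0]
gripper_width: 0.001
grasp_force: 0.0
```

>>> {"method": "arm_command", "body": {
  "moves": [
    [-1,[0,-0.008,0],0],
    [-1,[0,-0.016,0],0],
    [-1,[0,-0.016,0],0]
  ]
}}

```text
time: 22.9
tool_pos: [0.587, -0.1071, 0.0376]
tool_rot: [-0.0, 0.574, 0.819, -0.0]
contact_force: [-0.3, 0.4, 0.2]
gripper_width: 0.002
grasp_force: 0.0
```

>>> {"method": "arm_command", "body": {
  "moves": [
    [-1,[0,-0.008,0],0],
    [-1,[0,-0.016,0],0],
    [-1,[0,-0.016,0],0]
  ]
}}

```text
time: 23.15
tool_pos: [0.5847, -0.108, 0.0375]
tool_rot: [-0.0, 0.574, 0.819, -0.0]
contact_force: [0.0, 0.0, -0.0]
gripper_width: -0.0
grasp_force: 0.0
```

>>> {"method": "arm_command", "body": {
  "moves": [
    [-1,[0,-0.008,0],0],
    [-1,[0,-0.016,0],0],
    [-1,[0,-0.016,0],0]
  ]
}}

```text
time: 23.4
tool_pos: [0.5832, -0.1088, 0.038]
tool_rot: [0.001, 0.574, 0.819, 0.0]
contact_force: [2.4, -0.9, -0.1]
gripper_width: 0.004
grasp_force: 0.8
```

>>> {"method": "arm_command", "body": {
  "moves": [
    [-1,[0,-0.007,0],0],
    [-1,[0,-0.013,0],0],
    [-1,[0,-0.013,0],0]
  ]
}}

```text
time: 23.65
tool_pos: [0.5829, -0.1092, 0.0389]
tool_rot: [0.002, 0.574, 0.819, 0.002]
contact_force: [5.9, 2.3, -0.3]
gripper_width: 0.001
grasp_force: 3.0
```

>>> {"method": "arm_command", "body": {
  "moves": [
    [-1,[0,-0.006,0],0],
    [-1,[0,-0.01,0],0],
    [-1,[0,-0.01,0],0]
  ]
}}

```text
time: 23.9
tool_pos: [0.5826, -0.1094, 0.0395]
tool_rot: [0.003, 0.574, 0.819, 0.003]
contact_force: [8.5, 4.0, 0.2]
gripper_width: 0.002
grasp_force: 4.4
```

It's seated against the rail too (9 N). I'll back off and retreat.

>>> {"method": "arm_command", "body": {
  "moves": [
    [-1,[0,0.06,0],0],
    [-1,[0,0.12,0],0],
    [-1,[0,0.12,-0.2],0],
    [-1,[0,0.12,-0.4],0],
    [-1,[0,0.12,-0.6],0],
    [-1,[0,0.12,-0.8],0],
    [-1,[0.2,-0.1,-0.9],0],
    [-1,[0.4,-0.35,-1],0],
    [-1,[0.6,-0.6,-1],0],
    [-1,[0.8,-0.8,-1],0],
    [-1,[1,-1,-1],0],
    [-1,[1,-1,-1],0],
    [-1,[1,-1,-1],0]
  ]
}}

```text
time: 24.98
tool_pos: [0.3842, -0.0186, 0.1866]
tool_rot: [-0.001, 0.573, 0.819, -0.001]
contact_force: [-0.7, 0.1, 0.9]
gripper_width: -0.002
grasp_force: 0.0
```

```bash
python3 - <<'E'
from meas import *
p=manip.grab_frame('top');X=carrier(p,.022,(250,215,345,285))
bx=np.array([-.342,.940]);by=np.array([-.940,-.342])
print('bx',(X@bx).min(),(X@bx).max(),'by',(X@by).min(),(X@by).max())
cv2.imwrite('pics/a7.png',p['frame'][:,:,::-1]); print(manip.state()['time'],manip.state()['tool_pos'])
for o in ('swab_jar','mouse','objective_case','petri_dish'):
    print(o,[np.round(d['extent']).tolist() for d in manip.search_frame(p,o)[:2]])
E
```

```text
[ 559.2 -164.5] [ 57.5 157.9] 19.97 [[505.20001220703125, -100.0999984741211], [559.0999755859375, -248.5], [613.2000122070312, -228.8000030517578], [559.2999877929688, -80.4000015258789]] (266, 235, 57, 31)
bx -424.8144472748443 -266.8878101326943 by -498.1849916840138 -440.63663055077905
25.0333 [ 0.38600159 -0.01941259  0.18722533]
swab_jar [[370.0, 222.0, 399.0, 244.0]]
mouse [[372.0, 265.0, 399.0, 301.0]]
objective_case [[166.0, 168.0, 180.0, 181.0], [189.0, 177.0, 201.0, 194.0]]
petri_dish [[151.0, 186.0, 176.0, 209.0]]
```

View pics/a7.png

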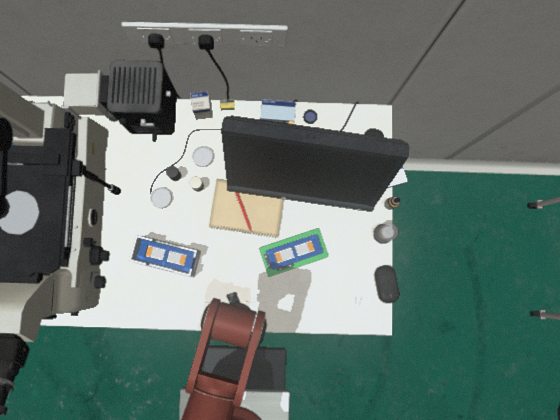

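The picture shows the carrier flush on the board, centred near (293,252), and the stack flat in the chute near (165,256). The bystanders haven't moved and the arm is clear of everything.

```bash
python3 -c "
from plant import manip
print(manip.job_done())"
```

```text
the job is handed in; nothing more can be done
None
```

The bottom carrier is out of the chute and lies flat on the board, flush against the end stop and the side rail; the other three sank and stayed in the chute, nothing else moved, and the job was handed in at about 25 s of robot time.

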